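# Seat a key blank and run the clamp's wing nut down

### The arm

A 6-joint arm with a two-finger parallel gripper is mounted at the origin on the work surface. World frame = base frame: x ahead of the robot, y to its left, z up, the work surface at z = 0. Lengths are in m, angles in rad, forces in N, time in s.
With the tool pointing down it reaches from about 0.275 to 1 m from the base axis. Payload 8.4 kg.
Tool frame: the origin (TCP) lies on the centre line of the jaws, within the pads' length; the fingertips stand 8 mm ahead of it and the grasp point (between the pads) lies 11 mm behind it; z points along the fingers, y is the line along which they close (so a half turn about z gives the same grasp; the last joint's range is limited). The gripper opens to 85 mm and grips with 20 to 120 N. Pads are 22 mm wide; open, the fingers measure 114 mm over their backs; the gripper's body (76 mm by 85 mm) begins 54 mm behind the grasp point. The pads swing forward as they close: fully open they stand 13 mm farther back than shut.
Start: joints at [-1.217, 0.353, 1.633, -0, 1.155, -0.002], TCP at [0.218, -0.586, 0.239] pointing down, gripper open.
Joint ranges: [-2.63, 2.63], [-0.92, 2.1], [0.06, 2.66], [-1.3, 4.44], [0, 2.69], [-3.02, 3.02]. Speed limits (rad/s): [2.22, 2.22, 2.79, 3.14, 3.14, 3.14].

### API

Orientations are given as [roll, pitch, yaw] about the fixed x, y, z axes, in that order (R = Rz(yaw) Ry(pitch) Rx(roll)).
In Python, from station import arm, grab_frame, finder gives the robot as it stands.
- The arm moves only by the tool drive_tool, never from a script. Its argument "deltas" is a list of rows, each an object of numbers: "grip": the opening, from 0 (shut) to 1 (fully open); "dx", "dy", "dz": the shift along the tool's x, y, z in mm; "yaw": the turn about the tool's z in rad. In form: [{"grip": .., "dx": .., "dy": .., "dz": .., "yaw": ..}, ...]. A call has 1 to 8 rows; each row is the pose to reach, as a shift and turn from the pose commanded when the call began, along the tool's axes at that moment; what a row does not reach only later rows make up. A row lasts 1/12 s, in which the tool goes at most 41.7 mm and 7.16 degrees, less where a joint would pass 70% of its speed; a pose out of reach is approached as far as the arm can. A call with a gripper value outside its range is refused whole. The fingers move at their own pace and stop on an object; the grip force is fixed at half the most. Time passes only in rows, so rows that repeat a pose let the fingers close. It gives the time, the measured TCP pose, the force, the opening and the grip force at its end, in the units of the state.
- arm.observe(): the state, without advancing time (a new reading comes with each control period).
- grab_frame(name): name is "side" or "top"; returns a dict with "frame" (400x640x3 uint8, red, green, blue), "depth" (400x640 float32, m along the optical axis (not along the pixel's ray), 0 where there is no reading), "fx", "fy", "cx", "cy" (pixels), "R" (3x3) and "t" (3): a world point X has camera coordinates R X + t. Camera axes: x right, y down, z forward; pixel columns grow to the right and rows downward; lengths in m; the calibration is good to about 2 mm. A picture is of the moment at which its call begins.
- arm.close_job(): hands the job in; it is judged then, once.
Trained networks look in a picture, given as the dict that the camera call returned (one of the last four; its "shot" number tells which), for a name from the list of things; names that differ only in an ending like _2 or _b are one class to them, and where a whole thing is asked for, a point or a joint stands for the part that bears it (a point fixed in the world has none). Each returns a list of dicts, best first, with "conf" (0 to 1); they miss things now and then, are a little off and sometimes report something else, mostly with a low value. They report only what shows in the picture. A call takes as long as a camera call. They do not tell look-alikes from the thing itself.
- finder.look_for(target, picture): "rect" ([left, top, right, bottom] in pixels, round what is visible of it).
- finder.masks_of(target, picture): "mask" (400x640 bool, what is visible of it) and "rect" ([left, top, right, bottom] in pixels, round what is visible of it).
- finder.pinpoint(target, picture): "pixel" ([column, row] in pixels: a listed point, or the origin of a listed thing).
The state is a dict: "t": time; "joints": joint angles; "joint_vel": joint speeds; "tau": joint torques, N m; "eef_pos": TCP position; "tcp_rot": TCP orientation; "wrist_force": force on the tool from outside, world axes, zero at the start; "wrist_torque": the same for the moment, N m; "gripper_width": finger opening in m; "grasp_force": force on a finger pad.
Only numpy, scipy, OpenCV 4.12 (cv2) and the standard library are available. Lean on these libraries where they do the work, as an engineer would, in place of code of your own. Each camera call takes 0.05 s, during which the arm holds its last target. There are 200 camera calls.

### The job

A key blank lies part-way into the green key clamp: push it with a fingertip, along its groove, until its black head is fully home against the clamp, then turn the brass wing nut clockwise (seen from above) by repeated fingertip strokes on its wings until it turns no further and the jaw bears on the blank. Touch and push only: pinch or lift nothing, and leave the other things on the counter as they are.

Things in the scene. Friction and masses are not known exactly. Their poses are not given: they have to be found in the camera images.
- clamp: Green key clamp fixed to the counter (place and yaw vary). Origin on the counter, x the way the blank is pushed in, z up. In mm: base plate x -100..70, y -35..35, z 0..10; front shelf x -100..-45, 36 wide, top z 30, carries the blank's head; bed x -45..50, 36 wide, top z 34, with a 12 wide groove along y = 0 between 2.5 high rails. Wing nut axis vertical at x 10, y 0; its stud (radius 4) ends at z 58.
- stop_face (a point): Fixed point of the clamp on the step that the blank's head must meet: clamp frame x -45, y 0, z 36 mm.
- backplate (a point): Top middle of the face of the clamp's green backplate behind the nut: clamp frame x 48, y 0, z 88 mm; the plate is 30 wide, 12 thick, and stands 38 from the nut axis, so a finger cannot circle the nut without a break.
- blank: Loose key blank, 25 to 45 g, x towards its steel blade (31 long, 9 wide, 3 thick); black plastic head 26 long (x -26..0), 26 wide over the sides, 12 high. Origin at the middle of the head's rear (shoulder) face, at the height of the head's underside. It lies in the clamp, head towards the robot, 7 to 15 mm short of home, the blade under the jaw.
- head_front (a point): Middle of the flat front end face of the blank's head (the face towards the robot to push on, 20 mm wide, 12 high), half-way up: about 36 mm above the counter.
- shoulder (a point): Middle of the head's rear face, half-way up; when the blank is home it meets stop_face.
- head_left: Left (+y) side cheek of the blank's head, part of it; origin as blank.
- head_right: Right (-y) side cheek of the blank's head, part of it; origin as blank.
- nut (a joint): Turn of the brass wing nut, rad, growing clockwise seen from above; starts between 0 and 2, hard stop at 7.0. Each turn lowers nut and jaw by 5 mm; the jaw meets a seated blank at about 6.7 and is tight at 7.0. It stays where it is left; turning takes about 0.035 N m. At value q wing A points along the clamp's x axis turned by -q about z, wing B opposite.
- nut_top (a point): Point on the wing nut's axis at the height of the wings' top (78 mm above the counter at joint 0, 73 at 7). In mm: the wings reach 22 down from here, the hub's top (radius 9) is 18 below. Wings: two upright flat brass plates, 6 thick, from radius 7 to 30 on opposite sides of the axis; nothing stands above them.
- wing_a_tip (a point): Outer end of wing A (the wing along the clamp's x axis turned by minus the joint value), 30 mm from the axis, 11 mm below the wing tops.
- wing_a_push: The face of wing A that is pushed to turn the nut clockwise; origin on the nut axis at the hub's foot.
- wing_a_back: The opposite face of wing A; same origin.
- wing_b_push: The face of wing B (opposite wing) that is pushed to turn the nut clockwise; same origin.
- wing_b_back: The opposite face of wing B; same origin.
- padlock: Bystander: brass padlock lying flat, 72 x 40 x 18, origin under its body.
- cup: Bystander: red plastic cup, 72 across, 80 high, two nickel key blanks standing in it (up to about 95 high); origin under its centre.
- brush: Bystander: chrome deburring brush lying along its x, 172 long, 17 high.
- file: Bystander: black steel file lying along its x, 245 long, 18 high.
- bin (a joint): Bystander: forward tilt of the blue tilting bin (100 x 112 x 75 in a grey cradle at the back), rad, 0 upright.
- jaw: Steel jaw strap under the wing nut (82 x 24 x 8), over the blade; goes straight down as the nut turns. Origin at its underside over the clamp's origin.
Things that resemble listed ones, but are neither listed nor needed, are in the scene too. What is meant by the blank is not purple or red, and is the smaller of those in its own colour.

How it is judged:
By the outcome, as a careful person would: the job done as asked, in the order asked, and still so for the second after the job is handed in, with the robot touching nothing.
It also fails if it takes over 72 s, if anything falls off the work surface, if the arm or the gripper's body presses on something with over 40 N, if the wrist force passes 120 N, or if a joint passes its speed limit or range.

## Working session

There is one attempt and no reset: what is moved stays moved. The work goes in short steps, Python scripts to look and compute and a tool call to move; the robot and the scene stay as the last step left them, time stands still between calls to the robot, and variables do not carry over. Pictures are saved under pics/ and viewed, at most 10 in all, crops included, and the job is handed in when it is done.

Besides the shell and the picture viewer there is one more tool, called after "Emit:" in YAML: its name, and indented under it one key for each argument. drive_tool: Moves the arm, as the interface text tells. Its arguments: {"type":"object","properties":{"deltas":{"type":"array"}},"required":["deltas"]}

```bash
mkdir -p pics; ls; cat > h.py <<'E'
import numpy as np, cv2
from station import arm, grab_frame, finder
def w(p,u,v,d=None):
    if d is None:
        d=p["depth"][int(round(v)),int(round(u))]
    c=np.array([(u-p["cx"])/p["fx"]*d,(v-p["cy"])/p["fy"]*d,d])
    return p["R"].T@(c-p["t"])
def atz(p,u,v,z):
    r=p["R"].T@np.array([(u-p["cx"])/p["fx"],(v-p["cy"])/p["fy"],1]); o=-p["R"].T@p["t"]
    return o+r*(z-o[2])/r[2]
def proj(p,X):
    c=p["R"]@np.array(X)+p["t"]; return np.array([p["fx"]*c[0]/c[2]+p["cx"],p["fy"]*c[1]/c[2]+p["cy"]])
def save(p,n): cv2.imwrite("pics/"+n,p["frame"][:,:,::-1])
E
python3 - <<'E'
from h import *
np.set_printoptions(precision=4,suppress=True)
s=arm.observe(); print(s)
ims=[]
for n in ["top","side"]:
    p=grab_frame(n); ims.append(p["frame"]); 
    print(n,p["fx"],-p["R"].T@p["t"], p["R"][2])
    for k in ["blank","stop_face","backplate","head_front","shoulder","nut_top","wing_a_tip","clamp"]:
        for r in finder.pinpoint(k,p)[:4]:
            u,v=r["pixel"]; print(k,round(r["conf"],2),np.round(r["pixel"],1),w(p,u,v))
    save(p,n+"0.png")
E
```

```text
pics
{'t': 0.0, 'joints': array([-1.2174,  0.3536,  1.6341, -0.    ,  1.1552, -0.0024]), 'joint_vel': array([-0.0016,  0.0014, -0.0008,  0.0005, -0.0008, -0.0004]), 'tau': array([  0.0018, -60.5249, -34.2068,   0.0001,   0.0093,  -0.    ]), 'eef_pos': array([ 0.2175, -0.5854,  0.2386]), 'tcp_rot': array([-3.1402,  0.    ,  0.3558]), 'wrist_force': array([-0.0083, -0.0136, -0.111 ]), 'wrist_torque': array([ 0.0305,  0.0022, -0.0353]), 'grasp_force': 0.0, 'gripper_width': 0.08527574007072834}
top 429.11156749225336 [ 0.4533 -0.0128  1.0834] [ 0.1008  0.0027 -0.9949]
blank 0.68 [321.2 231.3] [ 0.4906 -0.0212  0.0391]
blank 0.66 [373.9 225.2] [ 0.5066 -0.1524  0.016 ]
blank 0.6 [265.1 233.6] [ 0.4861  0.1199 -0.0001]
blank 0.49 [453. 233.] [ 0.4879 -0.3534 -0.0003]
stop_face 0.67 [325.  225.3] [ 0.5056 -0.0306  0.0305]
stop_face 0.49 [455.8 234. ] [ 0.485  -0.3559  0.0139]
backplate 0.64 [313.8 189. ] [ 0.5949 -0.003   0.034 ]
head_front 0.52 [243.9 233.3] [ 0.4868  0.1736 -0.0016]
head_front 0.5 [358.4 215.6] [ 0.5315 -0.1154  0.0025]
head_front 0.44 [322.8 292.1] [ 0.3413 -0.0254  0.00
[... 765 characters left out ...]

stop_face 0.59 [354.5 217.8] [ 0.4986 -0.0246  0.0363]
backplate 0.59 [318.7 194.1] [ 0.6325 -0.0771 -0.0019]
head_front 0.76 [362.2 197.3] [ 0.5262 -0.1252  0.0005]
head_front 0.61 [408.7 246.9] [ 0.3536 -0.0401 -0.0014]
head_front 0.59 [371.2 217.4] [ 0.4658 -0.0529  0.029 ]
head_front 0.53 [321.8 283.1] [0.4804 0.1655 0.011 ]
shoulder 0.7 [356.5 220.7] [ 0.4902 -0.0195  0.0357]
shoulder 0.69 [397.7 251.3] [ 0.3699 -0.0092  0.0054]
shoulder 0.64 [377.  192.9] [ 0.4959 -0.1503  0.0114]
shoulder 0.61 [323.9 271. ] [0.4906 0.1387 0.0179]
nut_top 0.67 [328.3 202. ] [ 0.5968 -0.067  -0.0032]
wing_a_tip 0.54 [333.6 195.7] [ 0.5664 -0.0374  0.0672]
clamp 0.86 [331.9 223.9] [0.5462 0.0035 0.0118]
```

```bash
python3 - <<'E'
import cv2
a=cv2.imread("pics/top0.png");b=cv2.imread("pics/side0.png")
cv2.imwrite("pics/both.png",cv2.vconcat([a[100:345,50:640],b[90:345,50:640]]))
c=cv2.resize(a[180:255,280:380],None,fx=5,fy=5,interpolation=2);d=cv2.resize(b[155:245,280:420],None,fx=5,fy=5,interpolation=2)
d=cv2.resize(b[155:230,285:385],None,fx=5,fy=5,interpolation=2)
cv2.imwrite("pics/crop.png",cv2.resize(cv2.vconcat([c,d]),None,fx=.8,fy=.8))
E
```

```text
(no output)
```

View pics/both.png

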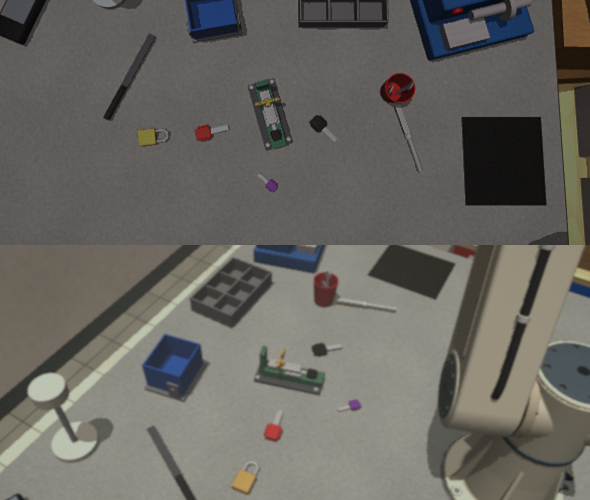

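View pics/crop.png

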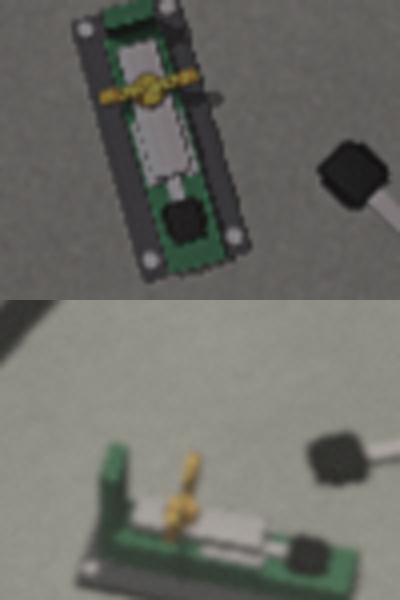

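The blank meant is the black-headed one in the clamp at about (325,235) in the top view. The red one (254,232) and purple one (320,284) are excluded by colour, and the loose black one (368,223) is larger. The wing nut sits at about (317,203) with its wings nearly across the clamp. Next I measure the clamp pose.

```bash
cat >> h.py <<'E'
def cloud(p,c=(0.53,-0.015),r=0.12):
    v,u=np.nonzero(p["depth"]>0); d=p["depth"][v,u]
    X=(np.stack([(u-p["cx"])/p["fx"]*d,(v-p["cy"])/p["fy"]*d,d],1)-p["t"])@p["R"]
    m=np.hypot(X[:,0]-c[0],X[:,1]-c[1])<r
    return X[m],p["frame"][v[m],u[m]].astype(int)
def rect(P): 
    r=cv2.minAreaRect((P*1000).astype(np.float32)); return np.round(r[0],1),np.round(r[1],1),r[2]
E
python3 - <<'E'
from h import *
np.set_printoptions(precision=4,suppress=True)
for n in ["top","side"]:
    p=grab_frame(n); X,C=cloud(p)
    print(n,len(X))
    hist=np.histogram(X[:,2],bins=np.arange(-.01,.1,.005)); print(hist[0])
    for k in ["clamp","jaw","nut","blank"]:
        for q in finder.masks_of(k,p)[:3]:
            m=q["mask"]; v,u=np.nonzero(m&(p["depth"]>0)); P=np.array([w(p,a,b) for a,b in zip(u,v)])
            print(k,round(q["conf"],2),np.round(q["rect"]),len(P),P.mean(0),rect(P[:,:2]),np.percentile(P[:,2],[5,50,95]))
    R,G,B=C.T
    g=(G>R*1.25)&(G>B*1.1)&(G>30); print("green",g.sum(),rect(X[g][:,:2])if g.sum()>5 else"")
    y=(R>B*1.7)&(R>70)&(G>B*1.3); P=X[y]; print("brass",y.sum(),P[np.argsort(P[:,1])])if n=="top" else print(y.sum(),P.mean(0))
    if n=="top":
        for b in [(150,260),(235,236),(85,30),(167,5)]:
            print("bolt",atz(p,280+b[0]/4-.5,180+b[1]/4-.5,.011))
E
```

```text
top 7041
[  11 1906 3069  413  526   86    6   81  223  135   89  175  116   19
   41    7   16   46    9   49   18]
clamp 0.7 [297. 180. 340. 246.] 1811 [ 0.5367 -0.0164  0.0293] (array([536.6, -17.2]), array([173.1,  72.7]), 16.516918182373047) [0.0076 0.0271 0.078 ]
clamp 0.69 [303. 191. 326. 226.] 395 [ 0.5494 -0.013   0.0546] (array([550.7, -15.9]), array([81.9, 53.8]), 34.938819885253906) [0.0459 0.0506 0.0777]
clamp 0.4 [154. 134. 203. 217.] 613 [0.6342 0.3346 0.0136] (array([631.7, 339.6]), array([ 23.6, 236.7]), 62.67174530029297) [0.0086 0.0134 0.0197]
jaw 0.92 [307. 188. 324. 227.] 370 [ 0.5509 -0.012   0.0535] (array([550.3, -13.7]), array([81.2, 43.6]), 34.822425842285156) [0.0456 0.0504 0.0768]
jaw 0.55 [299. 178. 343. 251.] 1825 [ 0.5341 -0.0173  0.0296] (array([535.9, -17.9]), array([176.4,  73.3]), 15.82929801940918) [0.0073 0.0286 0.0779]
nut 0.58 [308. 197. 331. 205.] 137 [ 0.5584 -0.0099  0.0633] (array([558.3, -10. ]), array([20.4, 56.2]), 8.926865577697754) [0.0346 0.0621 0.0794]
nut 0.44 [430. 173. 466. 203.] 821 [ 0.5948 -0.3291  0.0435] (array([ 592.5, -323.1
[... 3900 characters left out ...]
t 0.58 [280. 305. 308. 340.] 511 [0.4784 0.2833 0.0145] (array([483.3, 274.5]), array([45.7, 77.9]), 8.224841117858887) [0.0062 0.0157 0.0195]
nut 0.49 [331. 192. 334. 210.] 104 [ 0.5589 -0.0066  0.0666] (array([560.4,  -6.9]), array([17.8, 56.2]), 25.790510177612305) [0.0519 0.068  0.0772]
blank 0.82 [361. 188. 393. 200.] 256 [ 0.5043 -0.1439  0.0111] (array([ 508.5, -156.8]), array([80.8, 52.3]), 57.899173736572266) [-0.      0.0122  0.0181]
blank 0.7 [389. 244. 410. 255.] 133 [ 0.3653 -0.0116  0.0086] (array([369. ,  -7.5]), array([54.5, 25.6]), 50.8195686340332) [0.0031 0.009  0.0133]
green 266 (array([530. , -14.6]), array([156.6,  35.2]), 17.72248649597168)
51 [ 0.5576 -0.006   0.0676]
```

Emit:
drive_tool:
  deltas:
    - {"grip": 0,"dx": 405,"dy": -429,"dz": 0,"yaw": 0.076}
    - {"grip": 0,"dx": 405,"dy": -429,"dz": 0,"yaw": 0.076}
    - {"grip": 0,"dx": 405,"dy": -429,"dz": 0,"yaw": 0.076}
    - {"grip": 0,"dx": 405,"dy": -429,"dz": 0,"yaw": 0.076}
    - {"grip": 0,"dx": 405,"dy": -429,"dz": 0,"yaw": 0.076}
    - {"grip": 0,"dx": 405,"dy": -429,"dz": 0,"yaw": 0.076}
    - {"grip": 0,"dx": 405,"dy": -429,"dz": 0,"yaw": 0.076}
    - {"grip": 0,"dx": 405,"dy": -429,"dz": 0,"yaw": 0.076}

```text
t: 2.07
eef_pos: [0.3481, -0.2772, 0.2395]
tcp_rot: [3.141, -0.0, 0.279]
wrist_force: [0.0, 0.3, 0.4]
gripper_width: 0.0001
grasp_force: 0.0
```

```bash
cat >> h.py <<'E'
def to(x,y,z,yaw):
    from scipy.spatial.transform import Rotation as Ro
    s=arm.observe(); R=Ro.from_euler("xyz",s["tcp_rot"]).as_matrix()
    d=R.T@(np.array([x,y,z])-s["eef_pos"])*1000
    print("t %.2f"%s["t"],s["eef_pos"],s["tcp_rot"],"j6 %.2f"%s["joints"][5],"F",s["wrist_force"].round(2),"Tz %.3f"%s["wrist_torque"][2],"w %.4f"%s["gripper_width"])
    print("dx dy dz",d.round(1),"yaw",round((s["tcp_rot"][2]-yaw+np.pi)%(2*np.pi)-np.pi,3))
N=np.array([.5602,-.010]); Y=.280
def cl(x,y=0): return N+(x-10)/1000*np.array([np.cos(Y),np.sin(Y)])+y/1000*np.array([-np.sin(Y),np.cos(Y)])
np.set_printoptions(precision=4,suppress=True)
E
python3 -c "
from h import *
to(*cl(-107),.12,Y)"
```

```text
t 2.07 [ 0.3481 -0.2772  0.2395] [ 3.141  -0.0005  0.2793] j6 0.62 F [0.   0.28 0.42] Tz -0.035 w 0.0001
dx dy dz [ 160.5 -198.3  119.5] yaw -0.001
```

Emit:
drive_tool:
  deltas:
    - {"grip": 0,"dx": 160,"dy": -198,"dz": 60,"yaw": 0}
    - {"grip": 0,"dx": 160,"dy": -198,"dz": 120,"yaw": 0}
    - {"grip": 0,"dx": 160,"dy": -198,"dz": 120,"yaw": 0}
    - {"grip": 0,"dx": 160,"dy": -198,"dz": 120,"yaw": 0}
    - {"grip": 0,"dx": 160,"dy": -198,"dz": 120,"yaw": 0}
    - {"grip": 0,"dx": 160,"dy": -198,"dz": 120,"yaw": 0}
    - {"grip": 0,"dx": 160,"dy": -198,"dz": 120,"yaw": 0}
    - {"grip": 0,"dx": 160,"dy": -198,"dz": 120,"yaw": 0}

```text
t: 2.73
eef_pos: [0.4473, -0.0406, 0.1171]
tcp_rot: [-3.14, 0.002, 0.283]
wrist_force: [0.3, -0.3, -0.7]
gripper_width: 0.0
grasp_force: 0.0
```

```bash
python3 - <<'E'
from h import *
to(*cl(-107),.043,Y)
a=grab_frame("top");b=grab_frame("side")
for p,n in ((a,"top"),(b,"side")):
    for k in ("head_front","shoulder","stop_face","blank"):
        for r in finder.pinpoint(k,p)[:4]:
            X=atz(p,*r["pixel"],.036)
            if np.hypot(*(X[:2]-cl(-70)))<.04:
                d=X[:2]-N; print(n,k,r["conf"],r["pixel"],"clamp",1000*(d@[np.cos(Y),np.sin(Y)])+10,1000*(d@[-np.sin(Y),np.cos(Y)]))
    # black head points
    X,C=cloud(p,cl(-72),.03); m=(C.max(1)<60)&(X[:,2]>.036)&(X[:,2]<.048); d=X[m][:,:2]-N
    cx=1000*(d@[np.cos(Y),np.sin(Y)])+10; cy=1000*(d@[-np.sin(Y),np.cos(Y)])
    if m.sum(): print(m.sum(),np.percentile(cx,[2,50,98]),np.percentile(cy,[2,50,98]))
A=cv2.resize(a["frame"][175:265,270:390],None,fx=5,fy=5,interpolation=2);B=cv2.resize(b["frame"][140:240,300:460],None,fx=5,fy=5,interpolation=2)
im=cv2.vconcat([cv2.resize(A,(533,400)),cv2.resize(B,(533,333))])
cv2.imwrite("pics/c1.png",cv2.resize(im,None,fx=.8,fy=.8)[:,:,::-1])
E
```

```text
t 2.73 [ 0.4473 -0.0406  0.1171] [-3.1399  0.0017  0.2829] j6 1.19 F [ 0.26 -0.28 -0.66] Tz -0.002 w 0.0000
dx dy dz [ 0.1  1.9 74.1] yaw 0.003
top head_front 0.6 [323.4, 224.0] clamp -44.30913199812981 -1.6495937061221104
top stop_face 0.75 [324.4, 225.8] clamp -49.20340836004596 -2.7775606863395024
side head_front 0.6 [367.1, 217.8] clamp -83.43668846601649 -5.383662287990237
side shoulder 0.68 [357.9, 218.3] clamp -61.70765315301787 2.087598676418265
side stop_face 0.92 [352.2, 218.0] clamp -47.86054755000973 4.793894968204417
side blank 0.75 [369.0, 221.6] clamp -90.27320893716642 5.3449184900610565
side blank 0.64 [352.9, 219.0] clamp -50.20548642991935 7.48319163923853
58 [-81.2094 -71.5381 -62.3512] [-7.8205  5.523  13.5674]
```

View pics/c1.png

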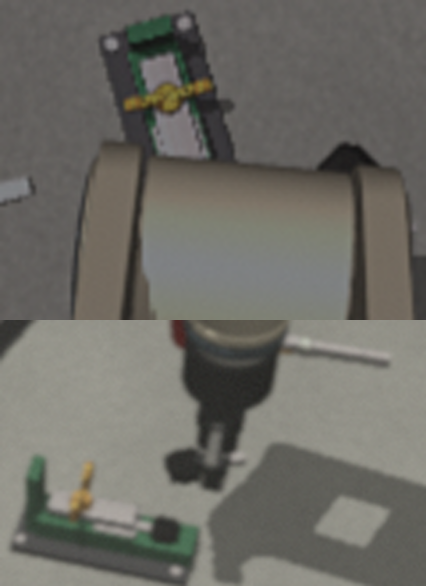

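The side view shows the closed fingers just in front of the head, and the head's front face is at about clamp x −83. I'll descend to head height.

Emit:
drive_tool:
  deltas:
    - {"grip": 0,"dx": 0,"dy": 2,"dz": 40,"yaw": 0}
    - {"grip": 0,"dx": 0,"dy": 2,"dz": 60,"yaw": 0}
    - {"grip": 0,"dx": 0,"dy": 2,"dz": 75,"yaw": 0}
    - {"grip": 0,"dx": 0,"dy": 2,"dz": 75,"yaw": 0}
    - {"grip": 0,"dx": 0,"dy": 2,"dz": 75,"yaw": 0}

```text
t: 3.65
eef_pos: [0.4469, -0.0466, 0.0441]
tcp_rot: [-3.141, 0.001, 0.279]
wrist_force: [-0.5, -0.7, 0.9]
gripper_width: -0.0001
grasp_force: 0.0
```

```bash
python3 - <<'E'
from h import *
to(*cl(-82),.042,Y)
b=grab_frame("side")
cv2.imwrite("pics/c2.png",cv2.resize(b["frame"][170:245,300:400],None,fx=6,fy=6,interpolation=2)[:,:,::-1])
E
```

```text
t 3.65 [ 0.4469 -0.0466  0.0441] [-3.141   0.0015  0.2793] j6 1.18 F [-0.49 -0.75  0.94] Tz 0.016 w -0.0001
dx dy dz [27.  -3.9  2. ] yaw -0.001
```

View pics/c2.png

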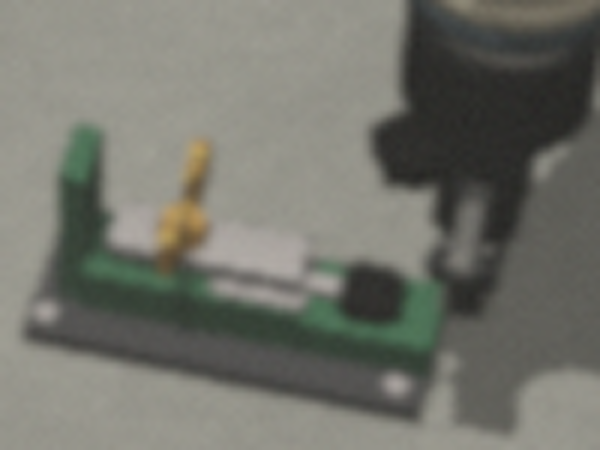

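Emit:
drive_tool:
  deltas:
    - {"grip": 0,"dx": 0,"dy": -4,"dz": 1,"yaw": 0}
    - {"grip": 0,"dx": 4,"dy": -4,"dz": 1,"yaw": 0}
    - {"grip": 0,"dx": 8,"dy": -4,"dz": 1,"yaw": 0}
    - {"grip": 0,"dx": 11,"dy": -4,"dz": 1,"yaw": 0}
    - {"grip": 0,"dx": 14,"dy": -4,"dz": 1,"yaw": 0}
    - {"grip": 0,"dx": 17,"dy": -4,"dz": 1,"yaw": 0}
    - {"grip": 0,"dx": 18,"dy": -4,"dz": 1,"yaw": 0}
    - {"grip": 0,"dx": 18,"dy": -4,"dz": 1,"yaw": 0}

```text
t: 4.37
eef_pos: [0.464, -0.0375, 0.0433]
tcp_rot: [3.142, -0.0, 0.28]
wrist_force: [-0.4, 0.1, -0.2]
gripper_width: -0.0001
grasp_force: 0.0
```

```bash
cat > side.py <<'E'
import sys
from h import *
to(*cl(-82),.042,Y)
b=grab_frame("side")
cv2.imwrite("pics/"+sys.argv[1],cv2.resize(b["frame"][170:245,300:400],None,fx=6,fy=6,interpolation=2)[:,:,::-1])
E
python3 side.py c3.png
```

```text
t 4.37 [ 0.464  -0.0375  0.0433] [ 3.1415 -0.0002  0.28  ] j6 1.21 F [-0.4   0.13 -0.21] Tz -0.012 w -0.0001
dx dy dz [8.1 0.2 1.3] yaw -0.0
```

Emit:
drive_tool:
  deltas:
    - {"grip": 0,"dx": 2,"dy": 0,"dz": 0,"yaw": 0}
    - {"grip": 0,"dx": 4,"dy": 0,"dz": 0,"yaw": 0}
    - {"grip": 0,"dx": 6,"dy": 0,"dz": 0,"yaw": 0}
    - {"grip": 0,"dx": 7,"dy": 0,"dz": 0,"yaw": 0}
    - {"grip": 0,"dx": 7,"dy": 0,"dz": 0,"yaw": 0}

```text
t: 4.83
eef_pos: [0.4707, -0.0356, 0.0433]
tcp_rot: [3.142, -0.0, 0.28]
wrist_force: [-0.7, -0.0, -1.0]
gripper_width: 0.0002
grasp_force: 0.0
```

Emit:
drive_tool:
  deltas:
    - {"grip": 0,"dx": 1,"dy": 0,"dz": 0,"yaw": 0}
    - {"grip": 0,"dx": 1,"dy": 0,"dz": 0,"yaw": 0}
    - {"grip": 0,"dx": 1,"dy": 0,"dz": 0,"yaw": 0}

```text
t: 5.08
eef_pos: [0.4713, -0.0354, 0.0433]
tcp_rot: [-3.142, -0.0, 0.28]
wrist_force: [0.3, -0.6, 0.7]
gripper_width: -0.0001
grasp_force: 0.0
```

```bash
python3 side.py c4.png
```

```text
t 5.08 [ 0.4713 -0.0354  0.0433] [-3.1416 -0.0001  0.2798] j6 1.21 F [ 0.26 -0.61  0.68] Tz -0.020 w -0.0001
dx dy dz [0.4 0.2 1.3] yaw -0.0
```

View pics/c4.png

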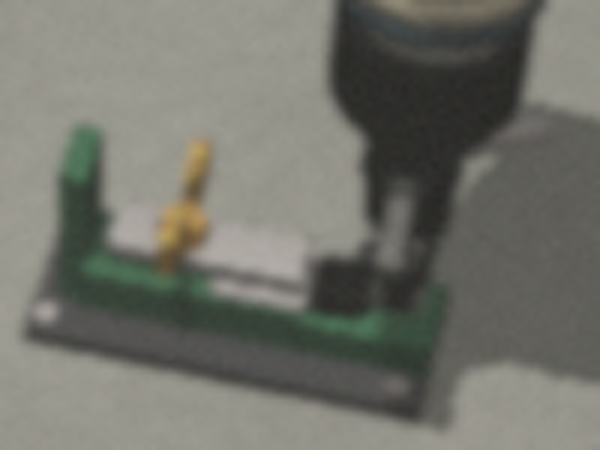

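The fingertips are on the head and the blade is almost hidden under the jaw, so the head is nearly home. I'll keep pushing in small steps until the force rises.

Emit:
drive_tool:
  deltas:
    - {"grip": 0,"dx": 1,"dy": 0,"dz": 0,"yaw": 0}
    - {"grip": 0,"dx": 2,"dy": 0,"dz": 0,"yaw": 0}
    - {"grip": 0,"dx": 2,"dy": 0,"dz": 0,"yaw": 0}
    - {"grip": 0,"dx": 2,"dy": 0,"dz": 0,"yaw": 0}

```text
t: 5.47
eef_pos: [0.4717, -0.035, 0.043]
tcp_rot: [-3.141, 0.003, 0.28]
wrist_force: [-5.6, -2.6, 3.5]
gripper_width: -0.0002
grasp_force: 2.8
```

Emit:
drive_tool:
  deltas:
    - {"grip": 0,"dx": 1,"dy": 0,"dz": 0,"yaw": 0}
    - {"grip": 0,"dx": 1,"dy": 0,"dz": 0,"yaw": 0}
    - {"grip": 0,"dx": 1,"dy": 0,"dz": 0,"yaw": 0}

```text
t: 5.72
eef_pos: [0.4717, -0.0348, 0.0429]
tcp_rot: [-3.141, 0.005, 0.28]
wrist_force: [-7.0, -4.5, 5.6]
gripper_width: -0.0
grasp_force: 4.3
```

The finger stalls at the predicted home position with about 8 N, so the head is against the stop. I'll back off and rise.

Emit:
drive_tool:
  deltas:
    - {"grip": 0,"dx": -3,"dy": 0,"dz": 0,"yaw": 0}
    - {"grip": 0,"dx": -15,"dy": 0,"dz": 0,"yaw": 0}
    - {"grip": 0,"dx": -25,"dy": 0,"dz": -10,"yaw": 0}
    - {"grip": 0,"dx": -25,"dy": 0,"dz": -50,"yaw": 0}
    - {"grip": 0.25,"dx": -25,"dy": 0,"dz": -90,"yaw": 0}
    - {"grip": 0.25,"dx": -25,"dy": 0,"dz": -90,"yaw": 0}
    - {"grip": 0.25,"dx": -25,"dy": 0,"dz": -90,"yaw": 0}
    - {"grip": 0.25,"dx": -25,"dy": 0,"dz": -90,"yaw": 0}

```text
t: 6.38
eef_pos: [0.4497, -0.0415, 0.1332]
tcp_rot: [3.141, -0.001, 0.28]
wrist_force: [-0.6, 0.1, -0.8]
gripper_width: 0.0213
grasp_force: 0.0
```

```bash
python3 side.py c5.png; python3 - <<'E'
from h import *
to(*N,.13,1.85); b=grab_frame("side")
for k in("shoulder","stop_face","head_front"):
    for r in finder.pinpoint(k,b)[:4]:
        d=atz(b,*r["pixel"],.036)[:2]-N; print(k,r["conf"],r["pixel"],d@[np.cos(Y),np.sin(Y)]*1000+10)
E
```

```text
t 6.38 [ 0.4497 -0.0415  0.1332] [ 3.1414 -0.0007  0.2796] j6 1.20 F [-0.61  0.09 -0.82] Tz 0.006 w 0.0213
dx dy dz [22.8  0.2 91.3] yaw -0.0
t 6.43 [ 0.4492 -0.0414  0.1326] [-3.1412  0.001   0.2798] j6 1.20 F [ 0.32  0.41 -0.34] Tz -0.055 w 0.0214
dx dy dz [115.4   0.5   2.5] yaw -1.57
shoulder 0.67 [378.2, 196.1] -97.29916221783175
shoulder 0.61 [326.0, 271.5] -23.37994669242717
shoulder 0.48 [401.0, 252.2] -180.14117502223132
stop_face 0.91 [351.8, 216.1] -45.617374659791516
head_front 0.67 [361.9, 220.4] -72.60906483897942
head_front 0.45 [404.7, 246.9] -186.36085798637407
head_front 0.42 [363.6, 198.9] -62.81077223419439
```

View pics/c5.png

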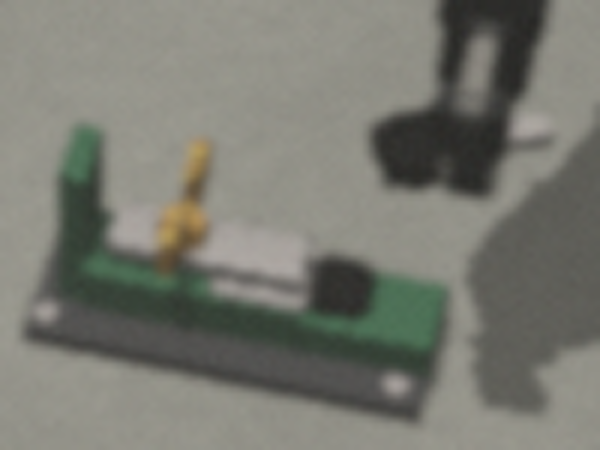

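The blank is home: the head sits flush against the jaw step at crop (315,285), about clamp x −72 at its front. Next I move over the nut with the fingers slightly open, so the two fingertips can push the opposite wings.

Emit:
drive_tool:
  deltas:
    - {"grip": 0.25,"dx": 40,"dy": 0,"dz": 0,"yaw": -0.12}
    - {"grip": 0.25,"dx": 80,"dy": 0,"dz": 0,"yaw": -0.24}
    - {"grip": 0.25,"dx": 115,"dy": 0,"dz": 0,"yaw": -0.36}
    - {"grip": 0.25,"dx": 115,"dy": 0,"dz": 0,"yaw": -0.48}
    - {"grip": 0.25,"dx": 115,"dy": 0,"dz": 0,"yaw": -0.6}
    - {"grip": 0.25,"dx": 115,"dy": 0,"dz": 0,"yaw": -0.72}
    - {"grip": 0.25,"dx": 115,"dy": 0,"dz": 0,"yaw": -0.84}
    - {"grip": 0.25,"dx": 115,"dy": 0,"dz": 0,"yaw": -0.96}

```text
t: 7.3
eef_pos: [0.5602, -0.0096, 0.1321]
tcp_rot: [-3.14, 0.001, 1.246]
wrist_force: [0.4, 0.1, -0.5]
gripper_width: 0.0212
grasp_force: 0.0
```

Emit:
drive_tool:
  deltas:
    - {"grip": 0.25,"yaw": -0.12,"dx": 0,"dy": 0,"dz": 0}
    - {"grip": 0.25,"yaw": -0.24,"dx": 0,"dy": 0,"dz": 0}
    - {"grip": 0.25,"yaw": -0.36,"dx": 0,"dy": 0,"dz": 0}
    - {"grip": 0.25,"yaw": -0.48,"dx": 0,"dy": 0,"dz": 0}
    - {"grip": 0.25,"yaw": -0.54,"dx": 0,"dy": 0,"dz": 0}
    - {"grip": 0.25,"yaw": -0.54,"dx": 0,"dy": 0,"dz": 0}
    - {"grip": 0.25,"yaw": -0.54,"dx": 0,"dy": 0,"dz": 0}

```text
t: 7.88
eef_pos: [0.5603, -0.0097, 0.1325]
tcp_rot: [-3.14, -0.0, 1.778]
wrist_force: [-1.2, 1.1, 0.0]
gripper_width: 0.0213
grasp_force: 0.0
```

```bash
python3 side.py c6.png; python3 - <<'E'
from h import *
to(*N,.077,1.79)
E
```

```text
t 7.88 [ 0.5603 -0.0097  0.1325] [-3.1403 -0.0003  1.7776] j6 -0.23 F [-1.21  1.14  0.05] Tz 0.025 w 0.0213
dx dy dz [ -7.1 -91.8  90.6] yaw 1.498
t 7.93 [ 0.5604 -0.0097  0.1326] [-3.1406 -0.0003  1.7773] j6 -0.23 F [-0.44  0.66  1.02] Tz -0.069 w 0.0215
dx dy dz [-0.3 -0.2 55.6] yaw -0.013
```

View pics/c6.png

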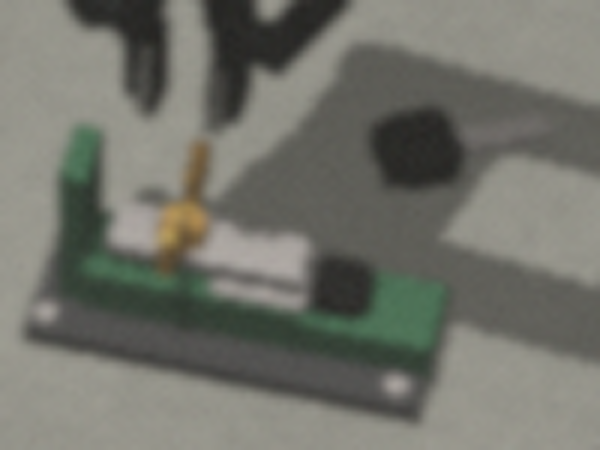

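```bash
python3 - <<'E'
from h import *
for n in("side",):
    p=grab_frame(n); s=arm.observe(); X,C=cloud(p,N,.09)
    d=X-s["eef_pos"]; yaw=s["tcp_rot"][2]
    a=d[:,:2]@[np.cos(yaw),np.sin(yaw)]; b=d[:,:2]@[np.sin(yaw),-np.cos(yaw)]
    for z in np.arange(-16,70,4):
        m=(d[:,2]*1000>=z)&(d[:,2]*1000<z+4)&(X[:,2]>.1)
        if m.sum()>2: print(z,m.sum(),"tool y",(np.percentile(b[m],[2,98])*1000).round(0),"tool x",(np.percentile(a[m],[2,98])*1000).round(0))
E
```

```text
-8 7 tool y [-18.  18.] tool x [-8. 10.]
-4 14 tool y [-19.  24.] tool x [-8. 12.]
0 15 tool y [-22.  23.] tool x [-8. 13.]
4 17 tool y [-23.  22.] tool x [-8. 12.]
8 19 tool y [-23.  24.] tool x [-6. 12.]
12 20 tool y [-22.  24.] tool x [-7. 14.]
16 17 tool y [-23.  25.] tool x [-6. 11.]
20 16 tool y [-22.  24.] tool x [-8. 12.]
24 17 tool y [-20.  21.] tool x [ 6. 13.]
28 14 tool y [-22.  18.] tool x [-8. 14.]
32 20 tool y [-25.  33.] tool x [-5. 13.]
36 32 tool y [-34.  43.] tool x [-10.  15.]
40 52 tool y [-41.  43.] tool x [-11.  14.]
44 73 tool y [-39.  45.] tool x [-11.  14.]
48 44 tool y [-43.  45.] tool x [-11.  14.]
52 33 tool y [-44.  50.] tool x [-11.  16.]
56 37 tool y [-46.  52.] tool x [-11.  17.]
60 46 tool y [-50.  53.] tool x [-8. 19.]
64 51 tool y [-49.  54.] tool x [-9. 17.]
68 43 tool y [-53.  61.] tool x [ 0. 18.]
```

The depth cloud shows the fingers stay within 25 mm radius up to 30 mm above the TCP, so they clear the backplate. I'll descend and start turning.

Emit:
drive_tool:
  deltas:
    - {"grip": 0.25,"dx": 0,"dy": 0,"dz": 30,"yaw": -0.01}
    - {"grip": 0.25,"dx": 0,"dy": 0,"dz": 50,"yaw": -0.01}
    - {"grip": 0.25,"dx": 0,"dy": 0,"dz": 58,"yaw": -0.01}
    - {"grip": 0.25,"dx": 0,"dy": 0,"dz": 58,"yaw": -0.01}
    - {"grip": 0.25,"dx": 0,"dy": 0,"dz": 58,"yaw": -0.01}

```text
t: 8.4
eef_pos: [0.5607, -0.0097, 0.0753]
tcp_rot: [-3.141, -0.0, 1.789]
wrist_force: [0.5, -0.4, 0.5]
gripper_width: 0.0215
grasp_force: 0.0
```

Emit:
drive_tool:
  deltas:
    - {"grip": 0.25,"yaw": 0.12,"dx": 0,"dy": 0,"dz": 0}
    - {"grip": 0.25,"yaw": 0.24,"dx": 0,"dy": 0,"dz": 0}
    - {"grip": 0.25,"yaw": 0.36,"dx": 0,"dy": 0,"dz": 0}
    - {"grip": 0.25,"yaw": 0.48,"dx": 0,"dy": 0,"dz": 0}
    - {"grip": 0.25,"yaw": 0.6,"dx": 0,"dy": 0,"dz": 0}
    - {"grip": 0.25,"yaw": 0.72,"dx": 0,"dy": 0,"dz": 0}
    - {"grip": 0.25,"yaw": 0.84,"dx": 0,"dy": 0,"dz": 0}
    - {"grip": 0.25,"yaw": 0.96,"dx": 0,"dy": 0,"dz": 0}

```text
t: 9.07
eef_pos: [0.5606, -0.0099, 0.0765]
tcp_rot: [3.141, 0.0, 0.824]
wrist_force: [-3.1, -2.7, -0.3]
gripper_width: 0.0215
grasp_force: 1.3
```

```bash
python3 side.py c7.png; python3 - <<'E'
from h import *
to(*N,.074,0.6)
E
```

```text
t 9.07 [ 0.5606 -0.0099  0.0765] [3.1413 0.0003 0.8236] j6 0.73 F [-3.08 -2.65 -0.32] Tz -0.002 w 0.0215
dx dy dz [-79.1 -47.9  34.6] yaw 0.544
t 9.12 [ 0.5607 -0.0099  0.0765] [3.1412 0.     0.8147] j6 0.74 F [-1.54 -0.12  1.02] Tz 0.025 w 0.0211
dx dy dz [-0.4 -0.3  2.5] yaw 0.215
```

View pics/c7.png

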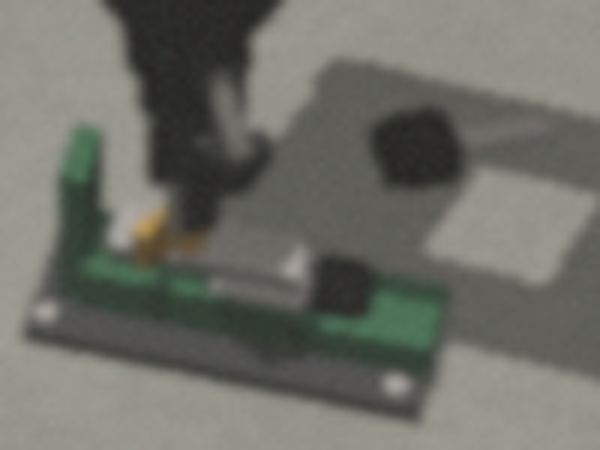

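The wing is turning (the brass wing is now at crop (150,235)). I'll continue the stroke.

Emit:
drive_tool:
  deltas:
    - {"grip": 0.25,"yaw": 0.12,"dx": 0,"dy": 0,"dz": 2}
    - {"grip": 0.25,"yaw": 0.24,"dx": 0,"dy": 0,"dz": 2}
    - {"grip": 0.25,"yaw": 0.36,"dx": 0,"dy": 0,"dz": 2}
    - {"grip": 0.25,"yaw": 0.48,"dx": 0,"dy": 0,"dz": 2}
    - {"grip": 0.25,"yaw": 0.6,"dx": 0,"dy": 0,"dz": 2}
    - {"grip": 0.25,"yaw": 0.72,"dx": 0,"dy": 0,"dz": 2}
    - {"grip": 0.25,"yaw": 0.84,"dx": 0,"dy": 0,"dz": 2}
    - {"grip": 0.25,"yaw": 0.96,"dx": 0,"dy": 0,"dz": 2}

```text
t: 9.78
eef_pos: [0.561, -0.0097, 0.0743]
tcp_rot: [-3.142, -0.001, -0.133]
wrist_force: [-2.1, -0.6, -1.6]
gripper_width: 0.0213
grasp_force: 1.5
```

Emit:
drive_tool:
  deltas:
    - {"grip": 0.25,"yaw": 0.12,"dx": 0,"dy": 0,"dz": 1}
    - {"grip": 0.25,"yaw": 0.24,"dx": 0,"dy": 0,"dz": 1}
    - {"grip": 0.25,"yaw": 0.36,"dx": 0,"dy": 0,"dz": 1}
    - {"grip": 0.25,"yaw": 0.48,"dx": 0,"dy": 0,"dz": 1}
    - {"grip": 0.25,"yaw": 0.6,"dx": 0,"dy": 0,"dz": 1}
    - {"grip": 0.25,"yaw": 0.72,"dx": 0,"dy": 0,"dz": 1}
    - {"grip": 0.25,"yaw": 0.84,"dx": 0,"dy": 0,"dz": 1}
    - {"grip": 0.25,"yaw": 0.96,"dx": 0,"dy": 0,"dz": 1}

```text
t: 10.45
eef_pos: [0.5612, -0.0101, 0.0733]
tcp_rot: [-3.141, -0.001, -1.093]
wrist_force: [-1.5, -2.7, -1.6]
gripper_width: 0.0214
grasp_force: 1.6
```

```bash
python3 - <<'E'
from h import *
to(*N,.072,-1.4)
E
```

```text
t 10.45 [ 0.5612 -0.0101  0.0733] [-3.1408 -0.0012 -1.093 ] j6 2.64 F [-1.55 -2.7  -1.64] Tz 0.055 w 0.0214
dx dy dz [-0.6  0.9  1.3] yaw 0.307
```

Emit:
drive_tool:
  deltas:
    - {"grip": 0.25,"yaw": 0.12,"dx": 0,"dy": 0,"dz": 0}
    - {"grip": 0.25,"yaw": 0.23,"dx": 0,"dy": 0,"dz": 0}
    - {"grip": 0.25,"yaw": 0.23,"dx": 0,"dy": 0,"dz": 0}
    - {"grip": 0.25,"yaw": 0.13,"dx": 0,"dy": 0,"dz": 0}
    - {"grip": 0.25,"yaw": 0.08,"dx": 0,"dy": 0,"dz": -15}
    - {"grip": 0.25,"yaw": 0,"dx": 0,"dy": 0,"dz": -45}
    - {"grip": 0.25,"yaw": -0.12,"dx": 0,"dy": 0,"dz": -60}
    - {"grip": 0.25,"yaw": -0.24,"dx": 0,"dy": 0,"dz": -60}

```text
t: 11.12
eef_pos: [0.5637, -0.0096, 0.1369]
tcp_rot: [-3.136, -0.005, -0.839]
wrist_force: [0.4, -0.5, -0.5]
gripper_width: 0.0214
grasp_force: 0.0
```

Emit:
drive_tool:
  deltas:
    - {"grip": 0.25,"yaw": -0.12,"dx": 0,"dy": 0,"dz": 0}
    - {"grip": 0.25,"yaw": -0.24,"dx": 0,"dy": 0,"dz": 0}
    - {"grip": 0.25,"yaw": -0.36,"dx": 0,"dy": 0,"dz": 0}
    - {"grip": 0.25,"yaw": -0.48,"dx": 0,"dy": 0,"dz": 0}
    - {"grip": 0.25,"yaw": -0.6,"dx": 0,"dy": 0,"dz": 0}
    - {"grip": 0.25,"yaw": -0.72,"dx": 0,"dy": 0,"dz": 0}
    - {"grip": 0.25,"yaw": -0.84,"dx": 0,"dy": 0,"dz": 0}
    - {"grip": 0.25,"yaw": -0.96,"dx": 0,"dy": 0,"dz": 0}

```text
t: 11.78
eef_pos: [0.5615, -0.0095, 0.1334]
tcp_rot: [3.142, -0.002, 0.122]
wrist_force: [0.3, -0.3, 0.4]
gripper_width: 0.0219
grasp_force: 0.0
```

Emit:
drive_tool:
  deltas:
    - {"grip": 0.25,"yaw": -0.12,"dx": 0,"dy": 0,"dz": 0}
    - {"grip": 0.25,"yaw": -0.24,"dx": 0,"dy": 0,"dz": 0}
    - {"grip": 0.25,"yaw": -0.36,"dx": 0,"dy": 0,"dz": 0}
    - {"grip": 0.25,"yaw": -0.48,"dx": 0,"dy": 0,"dz": 0}
    - {"grip": 0.25,"yaw": -0.6,"dx": 0,"dy": 0,"dz": 0}
    - {"grip": 0.25,"yaw": -0.72,"dx": 0,"dy": 0,"dz": 0}
    - {"grip": 0.25,"yaw": -0.84,"dx": 0,"dy": 0,"dz": 0}
    - {"grip": 0.25,"yaw": -0.96,"dx": 0,"dy": 0,"dz": 0}

```text
t: 12.45
eef_pos: [0.5615, -0.0095, 0.1334]
tcp_rot: [3.14, -0.001, 1.082]
wrist_force: [0.2, 0.2, 0.6]
gripper_width: 0.0212
grasp_force: 0.0
```

Emit:
drive_tool:
  deltas:
    - {"grip": 0.25,"yaw": -0.12,"dx": 0,"dy": 0,"dz": 0}
    - {"grip": 0.25,"yaw": -0.24,"dx": 0,"dy": 0,"dz": 0}
    - {"grip": 0.25,"yaw": -0.36,"dx": 0,"dy": 0,"dz": 0}
    - {"grip": 0.25,"yaw": -0.48,"dx": 0,"dy": 0,"dz": 0}
    - {"grip": 0.25,"yaw": -0.6,"dx": 0,"dy": 0,"dz": 0}
    - {"grip": 0.25,"yaw": -0.72,"dx": 0,"dy": 0,"dz": 0}
    - {"grip": 0.25,"yaw": -0.84,"dx": 0,"dy": 0,"dz": 0}
    - {"grip": 0.25,"yaw": -0.96,"dx": 0,"dy": 0,"dz": 0}

```text
t: 13.12
eef_pos: [0.5615, -0.0095, 0.1334]
tcp_rot: [3.14, 0.001, 2.042]
wrist_force: [0.1, -0.1, 0.4]
gripper_width: 0.0216
grasp_force: 0.0
```

```bash
python3 side.py c8.png; python3 - <<'E'
from h import *
to(*N,.071,2.39)
b=grab_frame("side"); X,C=cloud(b,N,.04); R,G,B=C.T
m=(R>B*1.5)&(R>60)&(X[:,2]>.05)&(X[:,2]<.085); print(m.sum(),X[m].mean(0)); v=cv2.fitLine((X[m][:,:2]*1000).astype(np.float32),cv2.DIST_HUBER,0,.01,.01).ravel(); print(v,np.arctan2(v[1],v[0]), np.percentile(X[m][:,2],[50,95]), X[m][:,:2].min(0),X[m][:,:2].max(0))
E
```

```text
t 13.12 [ 0.5615 -0.0095  0.1334] [3.1396 0.0007 2.0418] j6 -0.49 F [ 0.12 -0.12  0.39] Tz 0.037 w 0.0216
dx dy dz [ 17.7 -91.9  91.2] yaw 1.762
t 13.17 [ 0.5615 -0.0095  0.1334] [3.1397 0.0007 2.0503] j6 -0.50 F [-0.17 -0.11 -0.26] Tz 0.015 w 0.0214
dx dy dz [ 0.2 -1.5 62.4] yaw -0.34
74 [ 0.5562 -0.0027  0.0658]
[  0.7002  -0.7139 556.6102  -2.9315] -0.795052 [0.0685 0.0757] [ 0.5382 -0.0256] [0.5787 0.0144]
```

View pics/c8.png

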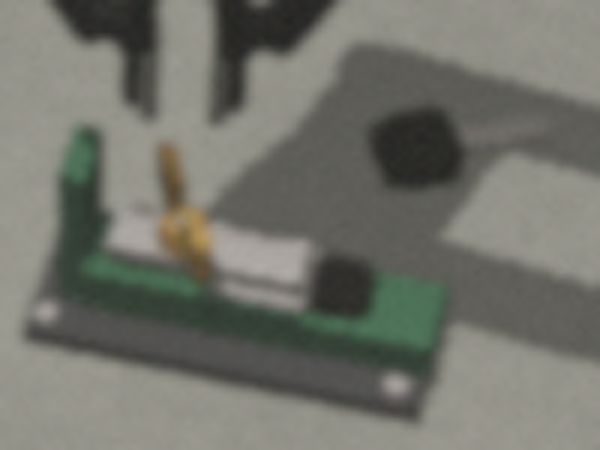

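The wings now lie at −0.79 rad, so q ≈ 4.2, and the jaw is lower. The blank is still home. Next comes the second stroke.

Emit:
drive_tool:
  deltas:
    - {"grip": 0.25,"yaw": -0.12,"dx": 0,"dy": -1,"dz": 0}
    - {"grip": 0.25,"yaw": -0.24,"dx": 0,"dy": -1,"dz": 0}
    - {"grip": 0.25,"yaw": -0.33,"dx": 0,"dy": -1,"dz": 0}
    - {"grip": 0.25,"yaw": -0.33,"dx": 0,"dy": -1,"dz": 30}
    - {"grip": 0.25,"yaw": -0.33,"dx": 0,"dy": -1,"dz": 50}
    - {"grip": 0.25,"yaw": -0.33,"dx": 0,"dy": -1,"dz": 62}
    - {"grip": 0.25,"yaw": -0.33,"dx": 0,"dy": -1,"dz": 62}
    - {"grip": 0.25,"yaw": -0.33,"dx": 0,"dy": -1,"dz": 62}

```text
t: 13.88
eef_pos: [0.5599, -0.0101, 0.0704]
tcp_rot: [-3.141, -0.0, 2.359]
wrist_force: [-0.4, -0.5, 0.7]
gripper_width: 0.0212
grasp_force: 0.0
```

Emit:
drive_tool:
  deltas:
    - {"grip": 0.25,"yaw": 0.12,"dx": 0,"dy": 0,"dz": 0}
    - {"grip": 0.25,"yaw": 0.24,"dx": 0,"dy": 0,"dz": 0}
    - {"grip": 0.25,"yaw": 0.36,"dx": 0,"dy": 0,"dz": 0}
    - {"grip": 0.25,"yaw": 0.48,"dx": 0,"dy": 0,"dz": 0}
    - {"grip": 0.25,"yaw": 0.6,"dx": 0,"dy": 0,"dz": 0}
    - {"grip": 0.25,"yaw": 0.72,"dx": 0,"dy": 0,"dz": 0}
    - {"grip": 0.25,"yaw": 0.84,"dx": 0,"dy": 0,"dz": 0}
    - {"grip": 0.25,"yaw": 0.96,"dx": 0,"dy": 0,"dz": 0}

```text
t: 14.55
eef_pos: [0.5605, -0.0105, 0.0718]
tcp_rot: [3.14, 0.0, 1.394]
wrist_force: [-2.3, -2.5, -0.5]
gripper_width: 0.0212
grasp_force: 1.4
```

Emit:
drive_tool:
  deltas:
    - {"grip": 0.25,"yaw": 0.12,"dx": 0,"dy": 0,"dz": 0}
    - {"grip": 0.25,"yaw": 0.24,"dx": 0,"dy": 0,"dz": 0}
    - {"grip": 0.25,"yaw": 0.36,"dx": 0,"dy": 0,"dz": 0}
    - {"grip": 0.25,"yaw": 0.48,"dx": 0,"dy": 0,"dz": 0}
    - {"grip": 0.25,"yaw": 0.6,"dx": 0,"dy": 0,"dz": 0}
    - {"grip": 0.25,"yaw": 0.72,"dx": 0,"dy": 0,"dz": 0}
    - {"grip": 0.25,"yaw": 0.84,"dx": 0,"dy": 0,"dz": 0}
    - {"grip": 0.25,"yaw": 0.96,"dx": 0,"dy": 0,"dz": 0}

```text
t: 15.22
eef_pos: [0.5602, -0.0102, 0.0716]
tcp_rot: [3.141, -0.001, 0.434]
wrist_force: [-1.3, -0.9, -1.6]
gripper_width: 0.0213
grasp_force: 1.5
```

Emit:
drive_tool:
  deltas:
    - {"grip": 0.25,"yaw": 0.12,"dx": 0,"dy": 0,"dz": 1}
    - {"grip": 0.25,"yaw": 0.24,"dx": 0,"dy": 0,"dz": 1}
    - {"grip": 0.25,"yaw": 0.36,"dx": 0,"dy": 0,"dz": 1}
    - {"grip": 0.25,"yaw": 0.48,"dx": 0,"dy": 0,"dz": 1}
    - {"grip": 0.25,"yaw": 0.6,"dx": 0,"dy": 0,"dz": 1}
    - {"grip": 0.25,"yaw": 0.72,"dx": 0,"dy": 0,"dz": 1}
    - {"grip": 0.25,"yaw": 0.84,"dx": 0,"dy": 0,"dz": 1}
    - {"grip": 0.25,"yaw": 0.96,"dx": 0,"dy": 0,"dz": 1}

```text
t: 15.88
eef_pos: [0.5604, -0.0101, 0.0707]
tcp_rot: [-3.141, -0.001, -0.526]
wrist_force: [-1.5, 0.6, -2.5]
gripper_width: 0.0219
grasp_force: 1.5
```

```bash
python3 - <<'E'
from h import *
to(*N,.071,-1.0)
E
```

```text
t 15.88 [ 0.5604 -0.0101  0.0707] [-3.141  -0.0011 -0.5264] j6 2.08 F [-1.45  0.57 -2.48] Tz 0.039 w 0.0219
dx dy dz [-0.2  0.  -0.3] yaw 0.474
```

Emit:
drive_tool:
  deltas:
    - {"grip": 0.25,"yaw": 0.1,"dx": 0,"dy": 0,"dz": 0}
    - {"grip": 0.25,"yaw": 0.2,"dx": 0,"dy": 0,"dz": 0}
    - {"grip": 0.25,"yaw": 0.28,"dx": 0,"dy": 0,"dz": 0}
    - {"grip": 0.25,"yaw": 0.36,"dx": 0,"dy": 0,"dz": 0}
    - {"grip": 0.25,"yaw": 0.4,"dx": 0,"dy": 0,"dz": 0}

```text
t: 16.3
eef_pos: [0.5605, -0.0102, 0.0707]
tcp_rot: [-3.14, -0.001, -0.925]
wrist_force: [-0.0, -0.2, -2.5]
gripper_width: 0.0213
grasp_force: 1.6
```

Emit:
drive_tool:
  deltas:
    - {"grip": 0.25,"yaw": 0.04,"dx": 0,"dy": 0,"dz": 0}
    - {"grip": 0.25,"yaw": 0.08,"dx": 0,"dy": 0,"dz": 0}
    - {"grip": 0.25,"yaw": 0.08,"dx": 0,"dy": 0,"dz": 0}

```text
t: 16.55
eef_pos: [0.5605, -0.0102, 0.0706]
tcp_rot: [-3.14, -0.001, -1.002]
wrist_force: [-0.5, -0.6, -1.2]
gripper_width: 0.0213
grasp_force: 1.1
```

```bash
python3 - <<'E'
from h import *
to(*N,.071,-1.0)
E
```

```text
t 16.55 [ 0.5605 -0.0102  0.0706] [-3.1403 -0.001  -1.0021] j6 2.55 F [-0.54 -0.64 -1.17] Tz 0.036 w 0.0213
dx dy dz [-0.3  0.2 -0.4] yaw -0.002
```

Not stopped yet, so I continue in small steps.

Emit:
drive_tool:
  deltas:
    - {"grip": 0.25,"yaw": 0.04,"dx": 0,"dy": 0,"dz": 0}
    - {"grip": 0.25,"yaw": 0.08,"dx": 0,"dy": 0,"dz": 0}
    - {"grip": 0.25,"yaw": 0.08,"dx": 0,"dy": 0,"dz": 0}

```text
t: 16.8
eef_pos: [0.5605, -0.0102, 0.0704]
tcp_rot: [-3.14, -0.001, -1.08]
wrist_force: [-0.7, -0.1, 0.4]
gripper_width: 0.0216
grasp_force: 9.0
```

Emit:
drive_tool:
  deltas:
    - {"grip": 0.25,"yaw": 0.04,"dx": 0,"dy": 0,"dz": 0}
    - {"grip": 0.25,"yaw": 0.06,"dx": 0,"dy": 0,"dz": 0}
    - {"grip": 0.25,"yaw": 0.06,"dx": 0,"dy": 0,"dz": 0}

```text
t: 17.05
eef_pos: [0.5606, -0.0103, 0.0703]
tcp_rot: [-3.14, -0.001, -1.139]
wrist_force: [-1.1, -0.8, 5.5]
gripper_width: 0.0217
grasp_force: 23.9
```

```bash
python3 - <<'E'
from h import *
to(*N,.071,-1.2)
E
```

```text
t 17.05 [ 0.5606 -0.0103  0.0703] [-3.1403 -0.0011 -1.1385] j6 2.69 F [-1.11 -0.8   5.54] Tz 0.730 w 0.0217
dx dy dz [-0.4  0.2 -0.7] yaw 0.061
```

The torque rises sharply, so the nut is at its hard stop. I'll back off, lift clear and look.

Emit:
drive_tool:
  deltas:
    - {"grip": 0.25,"yaw": -0.1,"dx": 0,"dy": 0,"dz": 0}
    - {"grip": 0.25,"yaw": -0.2,"dx": 0,"dy": 0,"dz": 0}
    - {"grip": 0.25,"yaw": -0.3,"dx": 0,"dy": 0,"dz": 0}
    - {"grip": 0.25,"yaw": -0.3,"dx": 0,"dy": 0,"dz": -20}
    - {"grip": 0.25,"yaw": -0.3,"dx": 0,"dy": 0,"dz": -60}
    - {"grip": 0.25,"yaw": -0.3,"dx": 0,"dy": 0,"dz": -90}
    - {"grip": 0.25,"yaw": -0.3,"dx": 0,"dy": 0,"dz": -120}
    - {"grip": 0.25,"yaw": -0.3,"dx": 0,"dy": 0,"dz": -120}

```text
t: 17.72
eef_pos: [0.5633, -0.01, 0.1955]
tcp_rot: [-3.134, -0.006, -0.839]
wrist_force: [2.1, -0.3, 0.9]
gripper_width: 0.0212
grasp_force: 0.0
```

```bash
python3 side.py c9.png; python3 - <<'E'
from h import *
b=grab_frame("side"); X,C=cloud(b,N,.04); R,G,B=C.T
m=(R>B*1.5)&(R>60)&(X[:,2]>.05)&(X[:,2]<.085); v=cv2.fitLine((X[m][:,:2]*1000).astype(np.float32),cv2.DIST_HUBER,0,.01,.01).ravel(); a=np.arctan2(v[1],v[0]); print(m.sum(),a,"q",(.28-a)%np.pi+np.pi,np.percentile(X[m][:,2],95))
for r in finder.pinpoint("head_front",b)[:3]:
    d=atz(b,*r["pixel"],.036)[:2]-N; print(r["conf"],d@[np.cos(Y),np.sin(Y)]*1000+10)
E
```

```text
t 17.72 [ 0.5633 -0.01    0.1955] [-3.1343 -0.0062 -0.839 ] j6 2.39 F [ 2.1  -0.26  0.88] Tz 0.047 w 0.0212
dx dy dz [-43.2  86.2 152.6] yaw -1.119
98 -0.438717 q 3.8603096 0.07317868051310279
0.7 -23.622363108270676
0.63 -64.70368557914666
0.48 -192.0953466639508
```

View pics/c9.png

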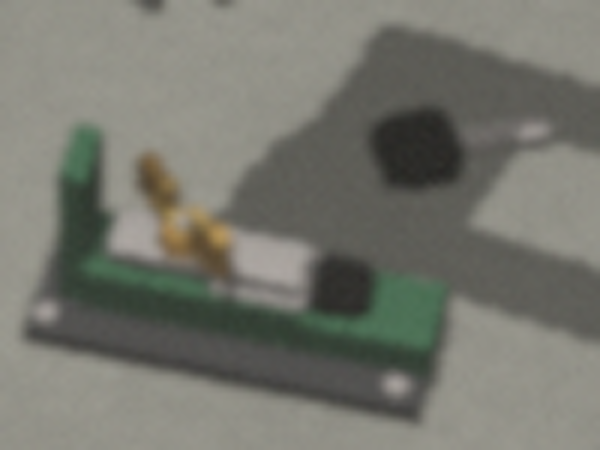

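The wings lie at −0.439 rad, which gives q ≈ 7.00. The jaw is down, the blank is home and the gripper is clear of everything.

```bash
python3 -c "
from station import arm
print(arm.close_job())"
```

```text
the job is handed in; nothing more can be done
None
```

The job is handed in: the blank's head is home against the clamp, the wing nut is at its 7.0 rad stop with the jaw down on the blank, nothing else on the counter was touched, and the last move ended at about 18 s of the 72 s allowed.

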